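Back off the sight-window ring nut on a transformer cover

ROBOT

A 6-joint arm with a two-finger parallel gripper is mounted at the origin on the work surface. World frame = base frame: x ahead of the robot, y to its left, z up, the work surface at z = 0. Lengths are in mm, angles in degrees, forces in N, time in s.
With the tool pointing down it reaches from about 350 to 850 mm from the base axis. Payload 8.1 kg.
Tool frame: the origin (TCP) lies on the mounting face of the last link; the fingertips stand 173 mm ahead of it and the grasp point (between the pads) lies 155 mm ahead of it; z points along the fingers, y is the direction in which the jaws open and shut (so a half turn about z gives the same grasp; the last joint's range is limited). The gripper opens to 85 mm and grips with 20 to 120 N. Pads are 22 mm wide; open, the fingers measure 114 mm over their backs; the gripper's body (76 mm by 85 mm) begins 54 mm behind the grasp point. The pads swing forward as they close: fully open they stand 13 mm farther back than shut.
Start: joints at [-68.491, 7.471, 85.268, -0, 87.261, -4.893], TCP at [266.819, -537.415, 404.692] pointing down, gripper open.
Joint ranges: [-169.43, 169.43], [-51.17, 129.36], [1.28, 143.12], [-76.62, 256.62], [0, 156.53], [-152.29, 152.29]. Speed limits (degrees/s): [136.94, 136.94, 159.86, 180, 180, 180].

INTERFACE

Orientations are given as [roll, pitch, yaw] about the fixed x, y, z axes, in that order (R = Rz(yaw) Ry(pitch) Rx(roll)).
In Python, from bench import * gives the robot as it stands.
- The arm moves only by the tool arm_command, never from a script. Its argument "plan" is a list of rows, each an object of numbers: "jaw": the closure, from 0 (fully open) to 1 (shut); "dx", "dy", "dz": the shift along the tool's x, y, z in mm; "wx", "wy", "wz": the turn, a rotation vector about the tool's x, y, z in rad. A call has 1 to 12 rows; each row is the pose to reach, as a shift and turn from the pose commanded when the call began, along the tool's axes at that moment; what a row does not reach only later rows make up. A row lasts 1/10 s, in which the tool goes at most 50 mm and 8.59 degrees, less where a joint would pass 70% of its speed; a pose out of reach is approached as far as the arm can. A call with a gripper value outside its range is refused whole. The fingers move at their own pace and stop on an object; "squeeze" is the grip in N (left out, the last holds). Time passes only in rows, so rows that repeat a pose let the fingers close. It gives the time, the measured TCP pose, the force and the opening at its end, in the units of the state.
- sense(): the state, without advancing time (a new reading comes with each control period).
- snapshot(name): name is "scene" or "top" or "wrist"; returns a dict with "pixels" (420x560x3 uint8, red, green, blue), "fx", "fy", "cx", "cy" (pixels), "extrinsics" (4x4, takes a point from camera to world coordinates). Camera axes: x right, y up, looking along -z (the intrinsics and any distortion apply to the point x, -y, -z); pixel columns grow to the right and rows downward; lengths in mm; the calibration is good to about 2 mm. A picture is of the moment at which its call begins. There is no depth.
- hand_in(): hands the job in, once; it reports no verdict.
Trained networks look in the newest picture that a camera, given by its name, has taken for a name from the list of things; names that differ only in an ending like _2 or _b are one class to them, and where a whole thing is asked for, a point or a joint stands for the part that bears it (a point fixed in the world has none). Each returns a list of dicts, best first, with "score" (0 to 1); they miss things now and then, are a little off and sometimes report something else, mostly with a low value. They report only what shows in the picture. A call takes as long as a camera call.
- recognise(camera, target): "box" ([left, top, width, height] in pixels, round what is visible of it).
- pinpoint(camera, target): "pixel" ([column, row] in pixels: a listed point, or the origin of a listed thing).
The state is a dict: "time": time; "joint_pos": joint angles; "qd": joint speeds; "joint_efforts": joint torques, N m; "tool_pos": TCP position; "tcp_rot": TCP orientation; "ft_force": force on the tool from outside, world axes, zero at the start; "wrist_torque": the same for the moment, N m; "finger_gap": finger opening in mm.
Only numpy, scipy, OpenCV 4.12 (cv2) and the standard library are available. Lean on these libraries where they do the work, as an engineer would, in place of code of your own. Each camera call takes 0.05 s, during which the arm holds its last target.

TASK

The sight window on this transformer cover is due for a new gasket: slacken its knurled brass ring nut by two full turns, anticlockwise seen from above, rolling it round with a fingertip against the outside of the knurled rim, so that its notch comes back to the pointer lug for the second time and the nut is left there on its thread. Work from outside the nut only: do not reach over it to grip it or twist it from above, and keep off the glass inside it. Leave the small brass thermometer cap unturned and the loose parts and tools on the cover where they lie.

Things in the scene. Friction and masses are not known exactly. Their poses are not given: they have to be found in the camera images.
- ring_nut (a joint): Turning of the knurled ring nut about its upright axis, rad; grows as it unscrews (anticlockwise from above), 6.283 a turn, counting on past a turn. 0 = screwed home, notch at the pointer lug; found between 0 and 0.5 (hand-slack). Steady drag of about 0.06 N m; it stays where left and climbs 2 mm a turn; the thread runs out at 20.
- nut_center (a point): Centre of the ring nut, on its upright axis, half-way up its knurled rim: 37 mm above the cover when home. A brass ring 100 mm outside and 62 mm inside diameter, 26 mm high (from 24 to 50 mm above the cover), with 36 upright knurl ribs 2 mm proud round the rim. Below it a neck 86 mm in diameter. The window's place and heading vary.
- nut_notch (a point): The black notch in the top of the ring nut, 6.5 mm wide, at its outer edge, 48 mm from the axis; it goes round with the nut.
- lug_tip (a point): Tip of the pointer lug, a brass wedge 22 mm long and 9 mm wide fixed on the window's flange, 53 mm from the nut's axis, 22 mm above the cover. The flange is round, 144 mm in diameter and 10 mm thick; its six bolt heads and this lug reach no higher than 22 mm, so the rim is free all round above that.
- window_glass: The sight glass, a fixed round disc of 61 mm diameter inside the ring nut, its face 44 mm above the cover, 6 mm below the nut's top. Origin on the nut's axis at the cover's surface. Not to be touched.
- pocket_cap (a joint): Turning of the small knurled brass cap of the thermometer pocket, rad, 0 at the start. To be left alone.
- pocket_top (a point): Top centre of that cap: 45 mm diameter, its top 56 mm above the cover, on a flange of 80 mm diameter. It and the window change places.
- spare_glass_mid (a point): Middle of the spare glass, a loose disc 61 mm across and 12 mm thick lying between the window and the thermometer pocket.
- gasket_mid (a point): Middle of the spare black rubber gasket, a loose ring 72 mm across and 5 mm thick.
- spanner_mid (a point): Middle of a loose steel spanner, 200 mm long, lying flat.
- screwdriver_mid (a point): Middle of a loose black-handled screwdriver, 200 mm long, about 25 mm high.
- bolt_tray_mid (a point): Middle of a loose steel tray of bolts, 130 x 100 mm, 38 mm high.
- test_clip_mid (a point): Middle of a loose red test clip, 150 mm long and 18 mm high.
- grease_jar_mid (a point): Middle of a loose grease jar, 60 mm across and 55 mm high.

How it is judged:
By the outcome, as a careful person would: the job done as asked, in the order asked, and still so for the second after the job is handed in, with the robot touching nothing.
It also fails if it takes over 70 s, if anything falls off the work surface, if the arm or the gripper's body presses on something with over 40 N, if the wrist force passes 120 N, or if a joint passes its speed limit or range.

## Working session

There is one attempt and no reset: what is moved stays moved. The work goes in short steps, Python scripts to look and compute and a tool call to move; the robot and the scene stay as the last step left them, time stands still between calls to the robot, and variables do not carry over. Pictures are saved under pics/ and viewed, and the job is handed in when it is done.

Besides the shell and the picture viewer there is one more tool, called by a JSON object that holds its "op" and its "data". arm_command: Moves the arm, as the interface text tells. Its arguments: {"type":"object","properties":{"plan":{"type":"array"},"squeeze":{"type":"number"}},"required":["plan"]}

```bash
mkdir -p pics; ls; python3 - <<'E'
from bench import *
import cv2
print(sense())
for n in ("scene","top","wrist"):
    s=snapshot(n); cv2.imwrite(f"pics/{n}0.png",s["pixels"][:,:,::-1]); print(n,s["fx"],s["fy"],s["cx"],s["cy"],s["extrinsics"],[k for k in s])
    for t in ("nut_center","nut_notch","lug_tip","pocket_top","window_glass","spare_glass_mid","gasket_mid","spanner_mid","screwdriver_mid","bolt_tray_mid","test_clip_mid","grease_jar_mid"):
        print(t,[(p["pixel"],round(p["score"],2)) for p in pinpoint(n,t)[:2]])
E
```

```text
pics
{'time': 0.0, 'joint_pos': array([-6.84924509e+01,  7.51659147e+00,  8.53307878e+01, -4.20533875e-04,
        8.72612443e+01, -4.89383564e+00]), 'qd': array([-0.00497016, -0.00425896, -0.03569947,  0.01274255, -0.04100108,
       -0.04654973]), 'joint_efforts': array([ 2.74446265e-04, -5.69398284e+01, -5.00548983e+01, -3.84692248e-04,
        1.50016072e-02,  6.26926453e-05]), 'tool_pos': array([ 266.71958481, -537.19671856,  403.61420005]), 'tcp_rot': array([-1.79891737e+02, -8.84815890e-03,  2.64013969e+01]), 'ft_force': array([-0.15736353,  0.3244736 , -0.13063829]), 'wrist_torque': array([ 0.03254849, -0.02668251,  0.02293709]), 'finger_gap': 84.97315374768151}
scene 379.85244092163833 379.85244092163833 286.3793005021537 211.08469725039262 [[-7.84390649e-02 -8.23431156e-01  5.61968366e-01  1.17757161e+03]
 [ 9.96823075e-01 -7.25986540e-02  3.27596309e-02  3.12275495e+01]
 [ 1.38228462e-02  5.62752669e-01  8.26509748e-01  9.86391662e+02]
 [ 0.00000000e+00  0.00000000e+00  0.00000000e+00  1.00000000e+00]] ['pixels', 'fx', 'fy', 'cx', 'cy', 'extrinsics']
nut_center [([352.8, 2
[... 1345 characters left out ...]
 212.3], 0.94)]
test_clip_mid [([130.0, 282.0], 0.57)]
grease_jar_mid [([144.6, 194.2], 0.6)]
wrist 290.42393565511406 290.42393565511406 277.3982610810921 203.59280786291313 [[ 4.43884336e-01  8.52156849e-01  2.77119832e-01  3.37631881e+02]
 [-8.96082931e-01  4.22621335e-01  1.35744567e-01 -5.02390840e+02]
 [-1.44109084e-03 -3.08577239e-01  9.51198198e-01  3.73925906e+02]
 [ 0.00000000e+00  0.00000000e+00  0.00000000e+00  1.00000000e+00]] ['pixels', 'fx', 'fy', 'cx', 'cy', 'extrinsics']
nut_center []
nut_notch []
lug_tip []
pocket_top []
window_glass []
spare_glass_mid []
gasket_mid []
spanner_mid [([177.1, 15.9], 0.75)]
screwdriver_mid []
bolt_tray_mid []
test_clip_mid []
grease_jar_mid []
```

View pics/scene0.png

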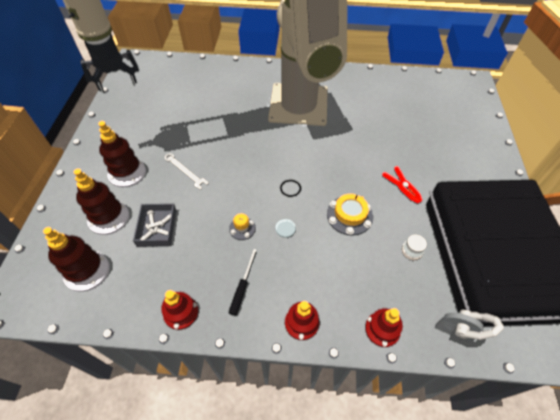

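View pics/top0.png

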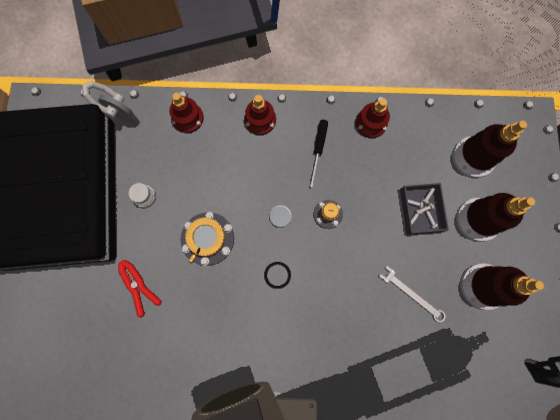

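View pics/wrist0.png

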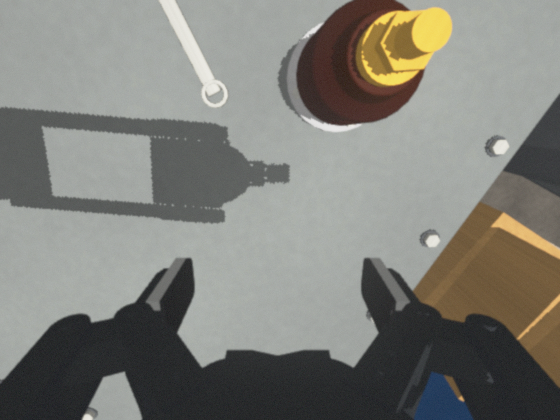

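```bash
cat > h.py <<'E'
from bench import *
import numpy as np, cv2
def ray(s,px):
    d=np.array([(px[0]-s["cx"])/s["fx"],-(px[1]-s["cy"])/s["fy"],-1.0])
    E=np.array(s["extrinsics"]); return E[:3,3],E[:3,:3]@d
def at(s,px,z):
    o,d=ray(s,px); return o+d*(z-o[2])/d[2]
def proj(s,P):
    E=np.array(s["extrinsics"]); c=E[:3,:3].T@(np.asarray(P,float)-E[:3,3])
    return np.array([s["cx"]+s["fx"]*c[0]/-c[2], s["cy"]-s["fy"]*c[1]/-c[2]])
def tri(obs):
    A=np.zeros((3,3));b=np.zeros(3)
    for s,px in obs:
        o,d=ray(s,px);d=d/np.linalg.norm(d);M=np.eye(3)-np.outer(d,d);A+=M;b+=M@o
    return np.linalg.solve(A,b)
E
python3 - <<'E'
from h import *
S=snapshot("scene");T=snapshot("top")
for t in ("nut_center","nut_notch","lug_tip","pocket_top","window_glass","spare_glass_mid","gasket_mid","spanner_mid","screwdriver_mid","bolt_tray_mid","test_clip_mid","grease_jar_mid"):
    a=pinpoint("scene",t);b=pinpoint("top",t)
    if a and b: print(t,a[0]["pixel"],b[0]["pixel"],tri([(S,a[0]["pixel"]),(T,b[0]["pixel"])]).round(1))
for n,s,r in(("scene",S,(290,150,110,100)),("top",T,(160,190,110,100))):
    x,y,w,h=r; c=s["pixels"][y:y+h,x:x+w,::-1]; cv2.imwrite(f"pics/{n}_z.png",cv2.resize(c,None,fx=6,fy=6,interpolation=cv2.INTER_CUBIC))
E
```

```text
nut_center [354.2, 211.3] [208.3, 240.3] [498.7 193.7  12.4]
nut_notch [355.0, 197.0] [197.9, 253.5] [460.3 203.6  37.2]
pocket_top [355.2, 197.0] [329.1, 212.6] [576.   29.9 258.4]
window_glass [351.6, 213.9] [206.9, 238.2] [504.8 192.6   7. ]
spare_glass_mid [287.2, 230.7] [281.1, 216.6] [572.8  -4.7  -9.5]
gasket_mid [291.9, 185.6] [277.3, 272.0] [419.1  -0.   19.1]
spanner_mid [185.1, 170.2] [413.6, 298.1] [ 361.5 -367.3  -10.6]
screwdriver_mid [241.4, 279.0] [316.9, 151.4] [ 755.7 -108.2   20. ]
bolt_tray_mid [155.8, 225.1] [422.6, 212.2] [ 594.2 -399.3    1.4]
test_clip_mid [404.6, 185.6] [133.6, 286.3] [371.9 374.9   2. ]
grease_jar_mid [415.1, 245.8] [144.3, 192.9] [619.4 365.5  35. ]
```

View pics/top_z.png

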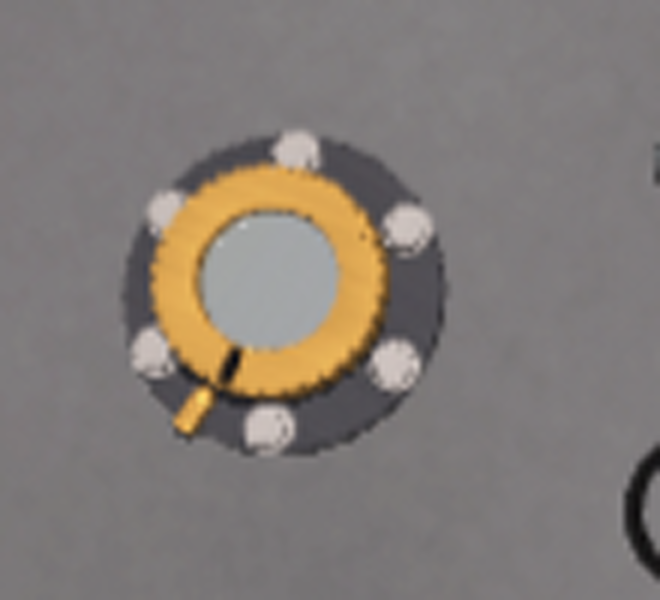

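View pics/scene_z.png

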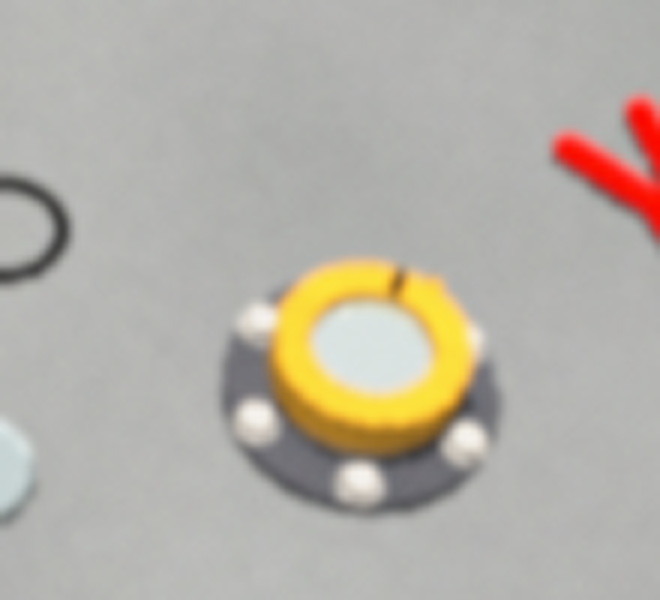

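The top view shows the nut at about (205,237), with its notch at (198.5,251) slightly anticlockwise of the lug tip at (195,255). Next I'll fit the nut's centre.

```bash
cat >> h.py <<'E'
from scipy.optimize import least_squares
def circ(c,r,z,n=180):
    a=np.linspace(0,2*np.pi,n,endpoint=False); return np.c_[c[0]+r*np.cos(a),c[1]+r*np.sin(a),np.full(n,z)]
def brass(s):
    hsv=cv2.cvtColor(s["pixels"],cv2.COLOR_RGB2HSV); return ((hsv[...,0]>12)&(hsv[...,0]<32)&(hsv[...,1]>120)&(hsv[...,2]>70)).astype(np.uint8)
def inner(s,px0,lift=0.):
    # glass hole contour of brass component near px0 -> centre by ellipse fit
    m=brass(s); x,y=map(int,px0); m2=np.zeros_like(m); m2[y-40:y+40,x-40:x+40]=m[y-40:y+40,x-40:x+40]
    cs,_=cv2.findContours(m2,cv2.RETR_EXTERNAL,cv2.CHAIN_APPROX_NONE)
    c=max(cs,key=cv2.contourArea); return c[:,0,:].astype(float), m2
E
python3 - <<'E'
from h import *
S=snapshot("scene");T=snapshot("top")
def sil(s,c,R,z0,z1):
    P=np.array([proj(s,p) for p in np.r_[circ(c,R,z0),circ(c,R,z1)]]).astype(np.float32)
    return cv2.convexHull(P)
from scipy.optimize import minimize
obs=[]
for n,s,p in(("scene",S,(352,209)),("top",T,(205,237))):
    c,m=inner(s,p); h=cv2.convexHull(c.astype(np.float32)); print(n,cv2.boundingRect(h),cv2.contourArea(h))
    # remove lug by opening
    mm=cv2.drawContours(np.zeros_like(m),[h.astype(int)],-1,1,-1) 
    f=cv2.drawContours(np.zeros_like(m),[c.astype(int)],-1,1,-1); f=cv2.morphologyEx(f,cv2.MORPH_OPEN,cv2.getStructuringElement(2,(13,13)))
    cs,_=cv2.findContours(f,cv2.RETR_EXTERNAL,cv2.CHAIN_APPROX_NONE); k=max(cs,key=cv2.contourArea).astype(np.float32)
    x,y,w,hh=cv2.boundingRect(k); obs.append((s,k)); print(x,y,w,hh,cv2.contourArea(k))
    def res(v):
        H=sil(s,v[:2],51,24.5,50.5); return [cv2.pointPolygonTest(H,tuple(map(float,q)),True)-0.5 for q in k[:,0]]
    r=least_squares(res,[500,195],loss="soft_l1"); print(n,"centre",r.x.round(1),"rms",np.sqrt(np.mean(np.square(res(r.x)))).round(2))
print("lug,notch top",at(T,(195.3,255),22),at(T,(198.5,251),50), "scene notch",at(S,(290+399/6,150+283/6),50))
E
```

```text
scene (335, 194, 34, 32) 832.0
335 194 33 32 796.5
scene centre [507.9 189.4] rms 0.59
top (185, 217, 40, 45) 1291.5
185 217 40 40 1143.5
top centre [505. 190.] rms 0.63
lug,notch top [457.46857758 214.66426471  22.        ] [465.66017276 201.25403769  50.        ] scene notch [470.4808438  204.43212101  50.        ]
```

{"op": "arm_command", "data": {"plan": [{"jaw":1,"dx":330,"dy":-412,"dz":0,"wz":0.5},{"jaw":1,"dx":330,"dy":-412,"dz":0,"wz":0.5},{"jaw":1,"dx":330,"dy":-412,"dz":0,"wz":0.5},{"jaw":1,"dx":330,"dy":-412,"dz":0,"wz":0.5},{"jaw":1,"dx":330,"dy":-412,"dz":0,"wz":0.5},{"jaw":1,"dx":330,"dy":-412,"dz":0,"wz":0.5},{"jaw":1,"dx":330,"dy":-412,"dz":0,"wz":0.5},{"jaw":1,"dx":330,"dy":-412,"dz":0,"wz":0.5},{"jaw":1,"dx":330,"dy":-412,"dz":0,"wz":0.5},{"jaw":1,"dx":330,"dy":-412,"dz":0,"wz":0.5},{"jaw":1,"dx":330,"dy":-412,"dz":0,"wz":0.5},{"jaw":1,"dx":330,"dy":-412,"dz":0,"wz":0.5}], "squeeze": 30}}

```text
invalid input
```

{"op": "arm_command", "data": {"plan": [{"jaw":1,"dx":330,"dy":-412,"dz":0,"wx":0,"wy":0,"wz":0.5},{"jaw":1,"dx":330,"dy":-412,"dz":0,"wx":0,"wy":0,"wz":0.5},{"jaw":1,"dx":330,"dy":-412,"dz":0,"wx":0,"wy":0,"wz":0.5},{"jaw":1,"dx":330,"dy":-412,"dz":0,"wx":0,"wy":0,"wz":0.5},{"jaw":1,"dx":330,"dy":-412,"dz":0,"wx":0,"wy":0,"wz":0.5},{"jaw":1,"dx":330,"dy":-412,"dz":0,"wx":0,"wy":0,"wz":0.5},{"jaw":1,"dx":330,"dy":-412,"dz":0,"wx":0,"wy":0,"wz":0.5},{"jaw":1,"dx":330,"dy":-412,"dz":0,"wx":0,"wy":0,"wz":0.5},{"jaw":1,"dx":330,"dy":-412,"dz":0,"wx":0,"wy":0,"wz":0.5},{"jaw":1,"dx":330,"dy":-412,"dz":0,"wx":0,"wy":0,"wz":0.5},{"jaw":1,"dx":330,"dy":-412,"dz":0,"wx":0,"wy":0,"wz":0.5}], "squeeze": 30}}

```text
time: 4.45
tool_pos: [379.1, -18.7, 405.1]
tcp_rot: [-180.0, -0.1, -2.1]
ft_force: [0.7, -0.6, 0.2]
finger_gap: -0.0
```

{"op": "arm_command", "data": {"plan": [{"jaw":1,"dx":33,"dy":-186,"dz":60,"wx":0,"wy":0,"wz":0.485},{"jaw":1,"dx":33,"dy":-186,"dz":60,"wx":0,"wy":0,"wz":0.485},{"jaw":1,"dx":33,"dy":-186,"dz":60,"wx":0,"wy":0,"wz":0.485},{"jaw":1,"dx":33,"dy":-186,"dz":60,"wx":0,"wy":0,"wz":0.485},{"jaw":1,"dx":33,"dy":-186,"dz":60,"wx":0,"wy":0,"wz":0.485},{"jaw":1,"dx":33,"dy":-186,"dz":60,"wx":0,"wy":0,"wz":0.485}]}}

```text
time: 5.05
tool_pos: [419.0, 165.4, 343.2]
tcp_rot: [179.9, 0.1, -29.8]
ft_force: [-0.4, -0.8, -0.4]
finger_gap: 0.2
```

```bash
python3 - <<'E'
from h import *
import pickle
s=snapshot("wrist"); st=sense(); print(st["time"],st["tool_pos"],st["tcp_rot"],st["joint_pos"])
pickle.dump((s,st),open("w1.pkl","wb"))
cv2.imwrite("pics/w1.png",s["pixels"][:,:,::-1])
print(proj(s,(506.5,189.7,50)))
for t in("nut_center","nut_notch","lug_tip"): print(t,[(p["pixel"],round(p["score"],2)) for p in pinpoint("wrist",t)[:2]])
E
```

```text
5.1 [419.08829273 164.12248976 343.9349824 ] [ 1.79922728e+02  7.30208805e-02 -2.98416119e+01] [ 1.48557475e+01 -1.43236537e+01  1.12575785e+02 -3.60344904e-03
  8.18541242e+01  1.34697824e+02]
[203.31851278 126.66582993]
nut_center []
nut_notch [([218.3, 178.3], 0.84), ([215.7, 126.8], 0.59)]
lug_tip [([210.9, 182.1], 0.74)]
```

View pics/w1.png

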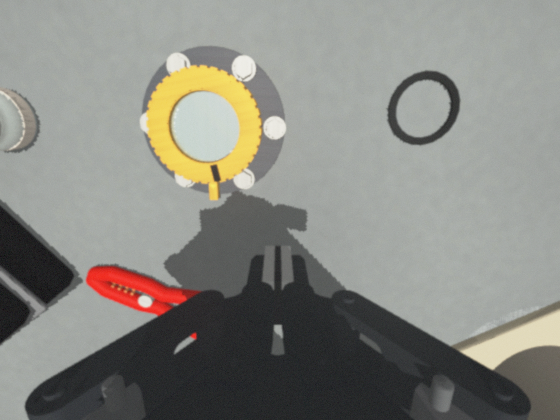

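The wrist view shows the nut centred at about (205,125) and the notch at (216,173), just right (anticlockwise) of the lug at (213,190). The closed fingertip is at about (278,250).

```bash
cat >> h.py <<'E'
def sil(s,c,R,z0,z1):
    P=np.array([proj(s,p) for p in np.r_[circ(c,R,z0),circ(c,R,z1)]]).astype(np.float32)
    return cv2.convexHull(P)
def fit(s,p,R=51.3,lift=0,half=75,op=25):
    m=brass(s);x,y=map(int,p); f=np.zeros_like(m); a=slice(max(0,y-half),y+half),slice(max(0,x-half),x+half); f[a]=m[a]
    cs,_=cv2.findContours(f,cv2.RETR_EXTERNAL,cv2.CHAIN_APPROX_NONE); c=max(cs,key=cv2.contourArea)
    f=cv2.drawContours(np.zeros_like(m),[c],-1,1,-1); f=cv2.morphologyEx(f,cv2.MORPH_OPEN,cv2.getStructuringElement(2,(op,op)))
    cs,_=cv2.findContours(f,cv2.RETR_EXTERNAL,cv2.CHAIN_APPROX_NONE); k=max(cs,key=cv2.contourArea).astype(float)
    def res(v):
        H=sil(s,v[:2],v[2],24+lift,50+lift); return [cv2.pointPolygonTest(H,tuple(map(float,q)),True)-0.5 for q in k[:,0]]
    r=least_squares(res,[506,190,R],loss="soft_l1"); return r.x,np.sqrt(np.mean(np.square(res(r.x))))
def notch(s,c,lift=0,r0=40,r1=50):
    # darkest direction on ring top, sampled polar
    a=np.deg2rad(np.arange(0,360,0.5)); g=cv2.cvtColor(s["pixels"],cv2.COLOR_RGB2GRAY).astype(np.float32); v=np.zeros(len(a))
    rs=np.arange(r0,r1,1.0)
    for r in rs:
        P=np.array([proj(s,(c[0]+r*np.cos(t),c[1]+r*np.sin(t),50+lift)) for t in a]).astype(np.float32)
        v+=cv2.remap(g,P[:,0].reshape(-1,1),P[:,1].reshape(-1,1),cv2.INTER_LINEAR).ravel()
    v/=len(rs); med=np.median(v); i=v.argmin(); w=np.clip(med*0.8-v,0,None); d=(np.arange(len(a))-i+360)%720-360; w[abs(d)>16]=0
    return (np.rad2deg(a[i])+ (w*d).sum()/w.sum()*0.5)%360, v[i]/med
E
python3 - <<'E'
from h import *
import pickle
s,st=pickle.load(open("w1.pkl","rb"))
x,e=fit(s,(205,126)); print(x,e)
print("notch",notch(s,x))
l=at(s,(213.2,183.5),22); l2=at(s,(213.5,199),20);print("lug",l,np.hypot(*(l[:2]-x[:2])),np.degrees(np.arctan2(*(l[:2]-x[:2])[::-1])),l2,np.degrees(np.arctan2(*(l2[:2]-x[:2])[::-1])))
# fingertip in tool coords
R=np.deg2rad(st["tcp_rot"][2]); X=np.array([np.cos(R),np.sin(R)]);Y=np.array([np.sin(R),-np.cos(R)])
for px in((265,247),(292,247),(250,256),(306,256)):
    p=at(s,px,st["tool_pos"][2]-173)-st["tool_pos"]; print(px,p[:2]@X,p[:2]@Y)
c=s["pixels"][40:290,130:330,::-1]; cv2.imwrite("pics/w1z.png",cv2.resize(c,None,fx=2.4,fy=2.4,interpolation=cv2.INTER_CUBIC))
E
```

```text
[505.48129544 189.95219954  49.35384322] 0.6737160428420753
notch (np.float64(160.57520752973704), np.float64(0.3496786753865346))
lug [456.63704791 219.77938038  22.        ] 57.231295928192196 148.58929739204598 [442.27379681 229.5263968   20.        ] 147.9493290712181
(265, 247) 7.323307731136154 -7.688683876003833
(292, 247) 7.309624178626562 6.852093791734534
(250, 256) 1.90952802428943 -15.929412734704098
(306, 256) 1.8802679002095615 14.554984137537684
```

View pics/w1z.png

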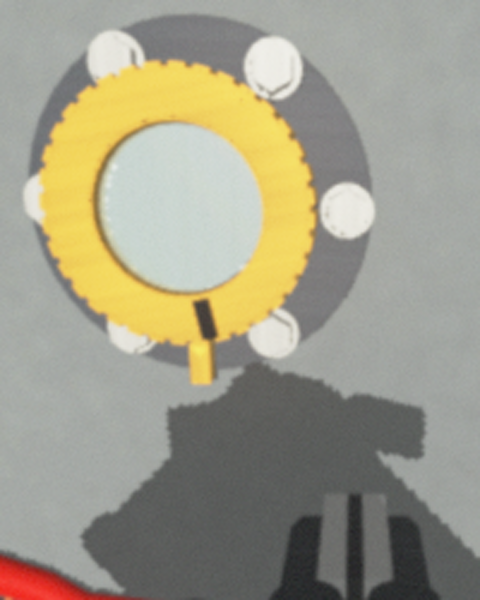

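{"op": "arm_command", "data": {"plan": [{"jaw":1,"dx":-11,"dy":-21,"dz":50,"wx":0,"wy":0,"wz":0},{"jaw":1,"dx":-11,"dy":-21,"dz":90,"wx":0,"wy":0,"wz":0},{"jaw":1,"dx":-11,"dy":-21,"dz":120,"wx":0,"wy":0,"wz":0},{"jaw":1,"dx":-11,"dy":-21,"dz":137,"wx":0,"wy":0,"wz":0},{"jaw":1,"dx":-11,"dy":-21,"dz":137,"wx":0,"wy":0,"wz":0},{"jaw":1,"dx":-11,"dy":-21,"dz":137,"wx":0,"wy":0,"wz":0}]}}

```text
time: 5.85
tool_pos: [421.0, 185.9, 208.6]
tcp_rot: [-180.0, -0.0, -30.1]
ft_force: [0.8, 1.0, 0.6]
finger_gap: -0.0
```

```bash
python3 - <<'E'
from h import *
import pickle
s=snapshot("wrist"); st=sense(); print(st["time"],st["tool_pos"],st["tcp_rot"],st["ft_force"],st["wrist_torque"])
pickle.dump((s,st),open("w2.pkl","wb"))
cv2.imwrite("pics/w2.png",s["pixels"][:,:,::-1])
E
```

```text
5.9 [421.42356969 186.18898452 209.41660848] [-1.79897265e+02 -9.72420819e-02 -3.01024109e+01] [ 1.0279291  -0.05390107  0.16647649] [-0.01203894 -0.01250894  0.02420618]
```

View pics/w2.png

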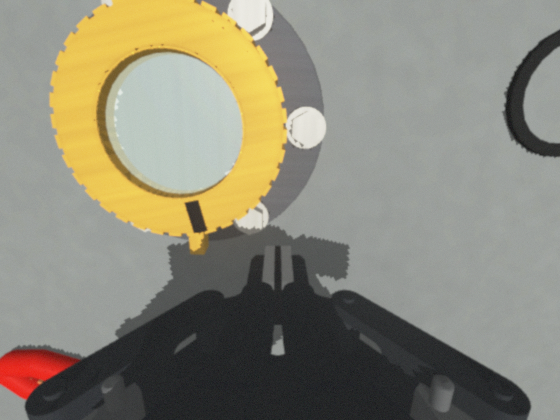

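{"op": "arm_command", "data": {"plan": [{"jaw":1,"dx":13,"dy":-11.4,"dz":2,"wx":0,"wy":0,"wz":0},{"jaw":1,"dx":13,"dy":-11.4,"dz":2,"wx":0,"wy":0,"wz":0},{"jaw":1,"dx":13,"dy":-11.4,"dz":2,"wx":0,"wy":0,"wz":0}]}}

```text
time: 6.2
tool_pos: [438.1, 189.9, 207.2]
tcp_rot: [-179.9, -0.1, -30.1]
ft_force: [0.0, -0.9, 0.3]
finger_gap: 0.0
```

{"op": "arm_command", "data": {"plan": [{"jaw":1,"dx":1.8,"dy":-1,"dz":0,"wx":0,"wy":0,"wz":0},{"jaw":1,"dx":1.8,"dy":-1,"dz":0,"wx":0,"wy":0,"wz":0}]}}

```text
time: 6.4
tool_pos: [439.4, 189.9, 206.1]
tcp_rot: [-180.0, -0.0, -30.0]
ft_force: [-0.4, 0.2, -1.0]
finger_gap: 0.0
```

{"op": "arm_command", "data": {"plan": [{"jaw":1,"dx":1.8,"dy":-1,"dz":0,"wx":0,"wy":0,"wz":0},{"jaw":1,"dx":1.8,"dy":-1,"dz":0,"wx":0,"wy":0,"wz":0}]}}

```text
time: 6.6
tool_pos: [441.6, 189.9, 205.8]
tcp_rot: [-180.0, -0.0, -30.0]
ft_force: [-0.4, -0.5, -0.0]
finger_gap: 0.2
```

{"op": "arm_command", "data": {"plan": [{"jaw":1,"dx":1.3,"dy":-0.75,"dz":0,"wx":0,"wy":0,"wz":0},{"jaw":1,"dx":1.3,"dy":-0.75,"dz":0,"wx":0,"wy":0,"wz":0}]}}

```text
time: 6.8
tool_pos: [443.1, 189.9, 205.7]
tcp_rot: [-180.0, 0.0, -30.0]
ft_force: [0.2, -0.5, -0.4]
finger_gap: -0.0
```

{"op": "arm_command", "data": {"plan": [{"jaw":1,"dx":1.3,"dy":-0.75,"dz":0,"wx":0,"wy":0,"wz":0},{"jaw":1,"dx":1.3,"dy":-0.75,"dz":0,"wx":0,"wy":0,"wz":0}]}}

```text
time: 7.0
tool_pos: [444.4, 189.8, 205.5]
tcp_rot: [180.0, 0.0, -30.0]
ft_force: [-0.3, -0.6, 0.9]
finger_gap: -0.3
```

{"op": "arm_command", "data": {"plan": [{"jaw":1,"dx":1.3,"dy":-0.75,"dz":0,"wx":0,"wy":0,"wz":0},{"jaw":1,"dx":1.3,"dy":-0.75,"dz":0,"wx":0,"wy":0,"wz":0}]}}

```text
time: 7.2
tool_pos: [445.2, 189.8, 205.2]
tcp_rot: [179.9, 0.1, -30.0]
ft_force: [-6.7, -0.2, 4.4]
finger_gap: 0.3
```

```bash
python3 - <<'E'
from h import *
import pickle
s=snapshot("wrist"); st=sense(); print(st["time"],st["tool_pos"],st["tcp_rot"],st["ft_force"],st["wrist_torque"])
pickle.dump((s,st),open("w3.pkl","wb"))
c=s["pixels"][60:320,60:380,::-1]; cv2.imwrite("pics/w3.png",cv2.resize(c,None,fx=2.3,fy=2.3,interpolation=cv2.INTER_CUBIC))
E
```

```text
7.25 [445.21213129 189.7850373  205.2121394 ] [ 1.79884518e+02  1.36362053e-01 -3.00335026e+01] [-5.97260902 -0.76716159  4.18313025] [-9.19505164e-02  1.01003149e+00 -3.86746204e-04]
```

View pics/w3.png

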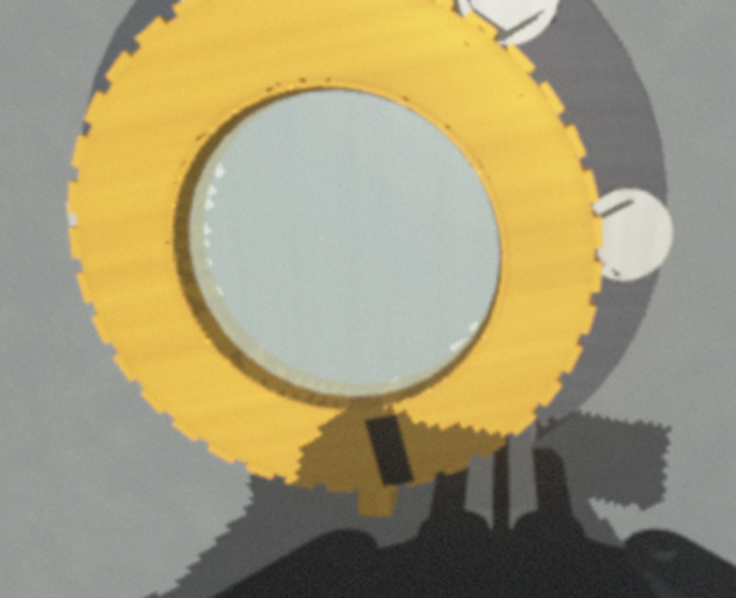

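```bash
cat >> h.py <<'E'
def orbit(R,step,n=12,press=0.0,off=-30):
    # tool-frame rows: rotate about nut axis anticlockwise; centre lies at R, angle 'off' in tool xy
    c=R*np.array([np.cos(np.deg2rad(off)),np.sin(np.deg2rad(off))])
    for k in range(1,n+1):
        t=-np.deg2rad(step*k); M=np.array([[np.cos(t),-np.sin(t)],[np.sin(t),np.cos(t)]])
        p=c-(M@c)*(R-press*min(1,k/4))/R
        print('{"jaw":1,"dx":%.1f,"dy":%.1f,"dz":0,"wx":0,"wy":0,"wz":%.3f},'%(p[0],p[1],t))
E
python3 -c "
from h import *
orbit(59.4,5,12,0.6)"
```

```text
{"jaw":1,"dx":2.9,"dy":4.3,"dz":0,"wx":0,"wy":0,"wz":-0.087},
{"jaw":1,"dx":6.2,"dy":8.3,"dz":0,"wx":0,"wy":0,"wz":-0.175},
{"jaw":1,"dx":9.8,"dy":12.0,"dz":0,"wx":0,"wy":0,"wz":-0.262},
{"jaw":1,"dx":13.6,"dy":15.3,"dz":0,"wx":0,"wy":0,"wz":-0.349},
{"jaw":1,"dx":17.7,"dy":18.5,"dz":0,"wx":0,"wy":0,"wz":-0.436},
{"jaw":1,"dx":22.0,"dy":21.2,"dz":0,"wx":0,"wy":0,"wz":-0.524},
{"jaw":1,"dx":26.6,"dy":23.6,"dz":0,"wx":0,"wy":0,"wz":-0.611},
{"jaw":1,"dx":31.3,"dy":25.6,"dz":0,"wx":0,"wy":0,"wz":-0.698},
{"jaw":1,"dx":36.2,"dy":27.1,"dz":0,"wx":0,"wy":0,"wz":-0.785},
{"jaw":1,"dx":41.2,"dy":28.2,"dz":0,"wx":0,"wy":0,"wz":-0.873},
{"jaw":1,"dx":46.3,"dy":28.9,"dz":0,"wx":0,"wy":0,"wz":-0.960},
{"jaw":1,"dx":51.4,"dy":29.1,"dz":0,"wx":0,"wy":0,"wz":-1.047},
```

{"op": "arm_command", "data": {"plan": [{"jaw":1,"dx":2.9,"dy":4.3,"dz":0,"wx":0,"wy":0,"wz":-0.087},{"jaw":1,"dx":6.2,"dy":8.3,"dz":0,"wx":0,"wy":0,"wz":-0.175},{"jaw":1,"dx":9.8,"dy":12.0,"dz":0,"wx":0,"wy":0,"wz":-0.262},{"jaw":1,"dx":13.6,"dy":15.3,"dz":0,"wx":0,"wy":0,"wz":-0.349},{"jaw":1,"dx":17.7,"dy":18.5,"dz":0,"wx":0,"wy":0,"wz":-0.436},{"jaw":1,"dx":22.0,"dy":21.2,"dz":0,"wx":0,"wy":0,"wz":-0.524}]}}

```text
time: 7.85
tool_pos: [453.4, 160.1, 205.2]
tcp_rot: [179.9, 0.2, 0.2]
ft_force: [-7.3, -2.6, 6.4]
finger_gap: -0.1
```

```bash
python3 - <<'E'
from h import *
import pickle
s=snapshot("wrist"); st=sense(); print(st["time"],st["tool_pos"],st["tcp_rot"],st["ft_force"],st["wrist_torque"])
pickle.dump((s,st),open("w4.pkl","wb"))
print(notch(s,(505.5,190)), notch(pickle.load(open("w3.pkl","rb"))[0],(505.5,190)))
c=s["pixels"][60:320,60:380,::-1]; cv2.imwrite("pics/w4.png",cv2.resize(c,None,fx=2.3,fy=2.3,interpolation=cv2.INTER_CUBIC))
E
```

```text
7.9 [453.72575848 159.55967357 205.22150493] [179.91154264   0.20905249   0.53559841] [-9.13993068 -3.60535405  6.11142332] [-0.62084025  1.42602241 -0.00704483]
(np.float64(190.70171436560787), np.float64(0.23413221952905988)) (np.float64(160.20220752988914), np.float64(0.24248092168411337))
```

View pics/w4.png

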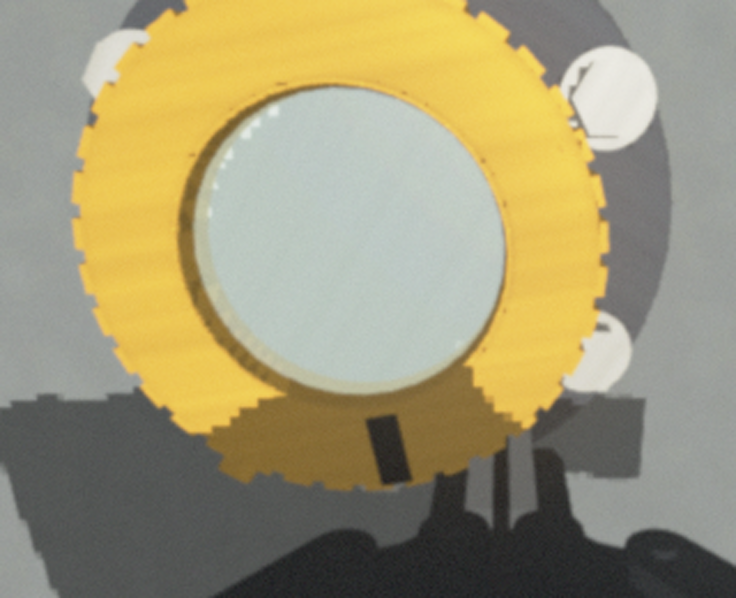

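```bash
python3 -c "
from h import *
orbit(58.8,6,12,0)"
```

```text
{"jaw":1,"dx":3.4,"dy":5.2,"dz":0,"wx":0,"wy":0,"wz":-0.105},
{"jaw":1,"dx":7.2,"dy":9.9,"dz":0,"wx":0,"wy":0,"wz":-0.209},
{"jaw":1,"dx":11.6,"dy":14.3,"dz":0,"wx":0,"wy":0,"wz":-0.314},
{"jaw":1,"dx":16.4,"dy":18.2,"dz":0,"wx":0,"wy":0,"wz":-0.419},
{"jaw":1,"dx":21.5,"dy":21.5,"dz":0,"wx":0,"wy":0,"wz":-0.524},
{"jaw":1,"dx":27.0,"dy":24.3,"dz":0,"wx":0,"wy":0,"wz":-0.628},
{"jaw":1,"dx":32.8,"dy":26.5,"dz":0,"wx":0,"wy":0,"wz":-0.733},
{"jaw":1,"dx":38.7,"dy":28.1,"dz":0,"wx":0,"wy":0,"wz":-0.838},
{"jaw":1,"dx":44.8,"dy":29.1,"dz":0,"wx":0,"wy":0,"wz":-0.942},
{"jaw":1,"dx":50.9,"dy":29.4,"dz":0,"wx":0,"wy":0,"wz":-1.047},
{"jaw":1,"dx":57.1,"dy":29.1,"dz":0,"wx":0,"wy":0,"wz":-1.152},
{"jaw":1,"dx":63.1,"dy":28.1,"dz":0,"wx":0,"wy":0,"wz":-1.257},
```

{"op": "arm_command", "data": {"plan": [{"jaw":1,"dx":3.4,"dy":5.2,"dz":0,"wx":0,"wy":0,"wz":-0.105},{"jaw":1,"dx":7.2,"dy":9.9,"dz":-0.2,"wx":0,"wy":0,"wz":-0.209},{"jaw":1,"dx":11.6,"dy":14.3,"dz":-0.3,"wx":0,"wy":0,"wz":-0.314},{"jaw":1,"dx":16.4,"dy":18.2,"dz":-0.4,"wx":0,"wy":0,"wz":-0.419},{"jaw":1,"dx":21.5,"dy":21.5,"dz":-0.5,"wx":0,"wy":0,"wz":-0.524},{"jaw":1,"dx":27.0,"dy":24.3,"dz":-0.6,"wx":0,"wy":0,"wz":-0.628},{"jaw":1,"dx":32.8,"dy":26.5,"dz":-0.7,"wx":0,"wy":0,"wz":-0.733},{"jaw":1,"dx":38.7,"dy":28.1,"dz":-0.7,"wx":0,"wy":0,"wz":-0.838},{"jaw":1,"dx":44.8,"dy":29.1,"dz":-0.7,"wx":0,"wy":0,"wz":-0.942},{"jaw":1,"dx":50.9,"dy":29.4,"dz":-0.7,"wx":0,"wy":0,"wz":-1.047}]}}

```text
time: 8.9
tool_pos: [505.4, 129.6, 206.0]
tcp_rot: [180.0, 0.2, 60.2]
ft_force: [-1.3, -10.6, 2.5]
finger_gap: 0.1
```

```bash
cat > chk.py <<'E'
from h import *
import pickle,sys
s=snapshot("wrist"); st=sense(); print(st["time"],st["tool_pos"].round(1),st["tcp_rot"].round(1),st["ft_force"].round(1),"j6",st["joint_pos"][5].round(1))
d=st["tool_pos"][:2]-np.array([505.5,190]); u=d/np.hypot(*d); f=st["ft_force"][:2]
print("R",np.hypot(*d),"phi",np.degrees(np.arctan2(d[1],d[0]))%360,"Fr",f@u,"Ft",f@np.array([-u[1],u[0]]))
print("notch",notch(s,(505.5,190),float(sys.argv[2])))
cv2.imwrite(f"pics/{sys.argv[1]}.png",s["pixels"][:,:,::-1]); pickle.dump((s,st),open(sys.argv[1]+".pkl","wb"))
E
python3 chk.py w5 0.5
```

```text
8.95 [506.2 129.6 206.3] [1.799e+02 1.000e-01 6.060e+01] [-0.5 -9.9 -0.8] j6 38.3
R 60.40188575191178 phi 270.7003331301463 Fr 9.909775064428274 Ft -0.6324040082962612
notch (np.float64(249.54009991282206), np.float64(0.4202963247832116))
```

{"op": "arm_command", "data": {"plan": [{"jaw":1,"dx":3.4,"dy":5.2,"dz":0,"wx":0,"wy":0,"wz":-0.105},{"jaw":1,"dx":7.2,"dy":9.9,"dz":0,"wx":0,"wy":0,"wz":-0.209},{"jaw":1,"dx":11.6,"dy":14.3,"dz":-0.1,"wx":0,"wy":0,"wz":-0.314},{"jaw":1,"dx":16.4,"dy":18.2,"dz":-0.1,"wx":0,"wy":0,"wz":-0.419},{"jaw":1,"dx":21.5,"dy":21.5,"dz":-0.2,"wx":0,"wy":0,"wz":-0.524},{"jaw":1,"dx":27.0,"dy":24.3,"dz":-0.2,"wx":0,"wy":0,"wz":-0.628},{"jaw":1,"dx":32.8,"dy":26.5,"dz":-0.3,"wx":0,"wy":0,"wz":-0.733},{"jaw":1,"dx":38.7,"dy":28.1,"dz":-0.3,"wx":0,"wy":0,"wz":-0.838},{"jaw":1,"dx":44.8,"dy":29.1,"dz":-0.4,"wx":0,"wy":0,"wz":-0.942},{"jaw":1,"dx":50.9,"dy":29.4,"dz":-0.4,"wx":0,"wy":0,"wz":-1.047},{"jaw":1,"dx":57.1,"dy":29.1,"dz":-0.4,"wx":0,"wy":0,"wz":-1.152},{"jaw":1,"dx":63.1,"dy":28.1,"dz":-0.4,"wx":0,"wy":0,"wz":-1.257}]}}

```text
time: 10.15
tool_pos: [562.9, 171.0, 207.2]
tcp_rot: [179.9, 0.2, 132.2]
ft_force: [7.6, -5.6, -5.2]
finger_gap: 0.1
```

```bash
python3 chk.py w6 0.9
```

```text
10.2 [563.1 171.7 207.3] [179.8   0.2 132.6] [ 7.8 -3.6 -5.3] j6 -30.6
R 60.42582592543867 phi 342.41402740559363 Fr 8.545286681004944 Ft -1.0648784596614773
notch (np.float64(321.68923551630877), np.float64(0.41392359407058765))
```

{"op": "arm_command", "data": {"plan": [{"jaw":1,"dx":3.4,"dy":5.2,"dz":0,"wx":0,"wy":0,"wz":-0.105},{"jaw":1,"dx":7.2,"dy":9.9,"dz":0.2,"wx":0,"wy":0,"wz":-0.209},{"jaw":1,"dx":11.6,"dy":14.3,"dz":0.3,"wx":0,"wy":0,"wz":-0.314},{"jaw":1,"dx":16.4,"dy":18.2,"dz":0.3,"wx":0,"wy":0,"wz":-0.419},{"jaw":1,"dx":21.5,"dy":21.5,"dz":0.3,"wx":0,"wy":0,"wz":-0.524},{"jaw":1,"dx":27.0,"dy":24.3,"dz":0.3,"wx":0,"wy":0,"wz":-0.628},{"jaw":1,"dx":32.8,"dy":26.5,"dz":0.3,"wx":0,"wy":0,"wz":-0.733},{"jaw":1,"dx":38.7,"dy":28.1,"dz":0.3,"wx":0,"wy":0,"wz":-0.838},{"jaw":1,"dx":44.8,"dy":29.1,"dz":0.3,"wx":0,"wy":0,"wz":-0.942},{"jaw":1,"dx":50.9,"dy":29.4,"dz":0.3,"wx":0,"wy":0,"wz":-1.047},{"jaw":1,"dx":57.1,"dy":29.1,"dz":0.3,"wx":0,"wy":0,"wz":-1.152},{"jaw":1,"dx":63.1,"dy":28.1,"dz":0.3,"wx":0,"wy":0,"wz":-1.257}]}}

```text
time: 11.4
tool_pos: [541.2, 238.5, 207.4]
tcp_rot: [180.0, 0.3, -155.7]
ft_force: [6.7, 6.1, -4.1]
finger_gap: -0.0
```

```bash
python3 chk.py w7 1.3
```

```text
11.45 [540.5 239.1 207.3] [ 179.9    0.3 -155.3] [ 7.   7.2 -2.9] j6 -95.9
R 60.31570746763761 phi 54.55849399933499 Fr 9.92823333585483 Ft -1.5242455350155508
notch (np.float64(34.04185491828801), np.float64(0.28379101484758135))
```

{"op": "arm_command", "data": {"plan": [{"jaw":1,"dx":3.4,"dy":5.2,"dz":0,"wx":0,"wy":0,"wz":-0.105},{"jaw":1,"dx":7.2,"dy":9.9,"dz":0,"wx":0,"wy":0,"wz":-0.209},{"jaw":1,"dx":11.6,"dy":14.3,"dz":0,"wx":0,"wy":0,"wz":-0.314},{"jaw":1,"dx":16.4,"dy":18.2,"dz":0,"wx":0,"wy":0,"wz":-0.419},{"jaw":1,"dx":21.5,"dy":21.5,"dz":0,"wx":0,"wy":0,"wz":-0.524},{"jaw":1,"dx":27.0,"dy":24.3,"dz":0,"wx":0,"wy":0,"wz":-0.628},{"jaw":1,"dx":32.8,"dy":26.5,"dz":0,"wx":0,"wy":0,"wz":-0.733},{"jaw":1,"dx":32.8,"dy":26.5,"dz":0,"wx":0,"wy":0,"wz":-0.733}]}}

```text
time: 12.25
tool_pos: [499.0, 249.9, 207.2]
tcp_rot: [180.0, 0.2, -113.7]
ft_force: [-1.1, 9.3, 1.0]
finger_gap: -0.2
```

{"op": "arm_command", "data": {"plan": [{"jaw":1,"dx":-4,"dy":2.3,"dz":0,"wx":0,"wy":0,"wz":0},{"jaw":1,"dx":-18.2,"dy":10.5,"dz":0,"wx":0,"wy":0,"wz":0},{"jaw":1,"dx":-18.2,"dy":10.5,"dz":0,"wx":0,"wy":0,"wz":0}]}}

```text
time: 12.55
tool_pos: [496.9, 270.9, 206.6]
tcp_rot: [-180.0, 0.0, -113.9]
ft_force: [-0.1, 0.7, 0.4]
finger_gap: 0.2
```

```bash
python3 chk.py w8 1.5; python3 -c "
from h import *
orbit(79.8,-8.4,12,0)"
```

```text
12.6 [496.9 270.2 206.5] [-180.     0.  -113.9] [ 0.  -0.3  0.3] j6 -132.7
R 80.68922275982727 phi 96.12295133595266 Fr -0.29309934483489886 Ft 0.009617199303969072
notch (np.float64(76.12502279835081), np.float64(0.33688693730510916))
{"jaw":1,"dx":-5.1,"dy":-10.5,"dz":0,"wx":0,"wy":0,"wz":0.147},
{"jaw":1,"dx":-8.6,"dy":-21.7,"dz":0,"wx":0,"wy":0,"wz":0.293},
{"jaw":1,"dx":-10.4,"dy":-33.2,"dz":0,"wx":0,"wy":0,"wz":0.440},
{"jaw":1,"dx":-10.5,"dy":-44.9,"dz":0,"wx":0,"wy":0,"wz":0.586},
{"jaw":1,"dx":-8.9,"dy":-56.5,"dz":0,"wx":0,"wy":0,"wz":0.733},
{"jaw":1,"dx":-5.7,"dy":-67.7,"dz":0,"wx":0,"wy":0,"wz":0.880},
{"jaw":1,"dx":-0.8,"dy":-78.3,"dz":0,"wx":0,"wy":0,"wz":1.026},
{"jaw":1,"dx":5.5,"dy":-88.1,"dz":0,"wx":0,"wy":0,"wz":1.173},
{"jaw":1,"dx":13.3,"dy":-96.9,"dz":0,"wx":0,"wy":0,"wz":1.319},
{"jaw":1,"dx":22.2,"dy":-104.5,"dz":0,"wx":0,"wy":0,"wz":1.466},
{"jaw":1,"dx":32.1,"dy":-110.6,"dz":0,"wx":0,"wy":0,"wz":1.613},
{"jaw":1,"dx":42.9,"dy":-115.3,"dz":0,"wx":0,"wy":0,"wz":1.759},
```

View pics/w8.png

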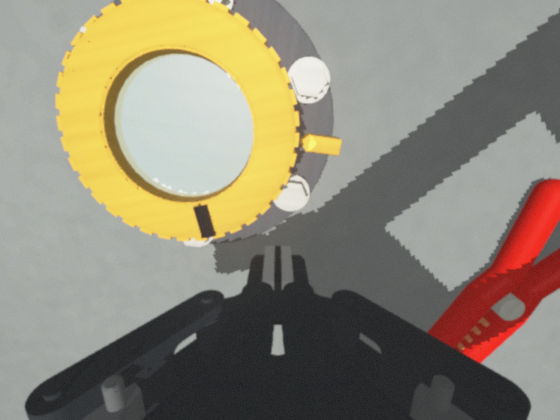

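{"op": "arm_command", "data": {"plan": [{"jaw":1,"dx":-5.1,"dy":-10.5,"dz":0,"wx":0,"wy":0,"wz":0.147},{"jaw":1,"dx":-8.6,"dy":-21.7,"dz":0,"wx":0,"wy":0,"wz":0.293},{"jaw":1,"dx":-10.4,"dy":-33.2,"dz":0,"wx":0,"wy":0,"wz":0.44},{"jaw":1,"dx":-10.5,"dy":-44.9,"dz":0,"wx":0,"wy":0,"wz":0.586},{"jaw":1,"dx":-8.9,"dy":-56.5,"dz":0,"wx":0,"wy":0,"wz":0.733},{"jaw":1,"dx":-5.7,"dy":-67.7,"dz":0,"wx":0,"wy":0,"wz":0.88},{"jaw":1,"dx":-0.8,"dy":-78.3,"dz":0,"wx":0,"wy":0,"wz":1.026},{"jaw":1,"dx":5.5,"dy":-88.1,"dz":0,"wx":0,"wy":0,"wz":1.173},{"jaw":1,"dx":13.3,"dy":-96.9,"dz":0,"wx":0,"wy":0,"wz":1.319},{"jaw":1,"dx":22.2,"dy":-104.5,"dz":0,"wx":0,"wy":0,"wz":1.466},{"jaw":1,"dx":32.1,"dy":-110.6,"dz":0,"wx":0,"wy":0,"wz":1.613},{"jaw":1,"dx":42.9,"dy":-115.3,"dz":0,"wx":0,"wy":0,"wz":1.759}]}}

```text
time: 13.8
tool_pos: [585.2, 182.5, 206.3]
tcp_rot: [-180.0, 0.0, 144.9]
ft_force: [0.1, -0.5, 0.9]
finger_gap: -0.2
```

{"op": "arm_command", "data": {"plan": [{"jaw":1,"dx":-5.1,"dy":-10.5,"dz":0,"wx":0,"wy":0,"wz":0.147},{"jaw":1,"dx":-8.6,"dy":-21.7,"dz":0,"wx":0,"wy":0,"wz":0.293},{"jaw":1,"dx":-10.4,"dy":-33.2,"dz":0,"wx":0,"wy":0,"wz":0.44},{"jaw":1,"dx":-10.5,"dy":-44.9,"dz":0,"wx":0,"wy":0,"wz":0.586},{"jaw":1,"dx":-8.9,"dy":-56.5,"dz":0,"wx":0,"wy":0,"wz":0.733},{"jaw":1,"dx":-5.7,"dy":-67.7,"dz":0,"wx":0,"wy":0,"wz":0.88},{"jaw":1,"dx":-0.8,"dy":-78.3,"dz":0,"wx":0,"wy":0,"wz":1.026},{"jaw":1,"dx":5.5,"dy":-88.1,"dz":0,"wx":0,"wy":0,"wz":1.173},{"jaw":1,"dx":13.3,"dy":-96.9,"dz":0,"wx":0,"wy":0,"wz":1.319},{"jaw":1,"dx":22.2,"dy":-104.5,"dz":0,"wx":0,"wy":0,"wz":1.466},{"jaw":1,"dx":32.1,"dy":-110.6,"dz":0,"wx":0,"wy":0,"wz":1.613},{"jaw":1,"dx":42.9,"dy":-115.3,"dz":0,"wx":0,"wy":0,"wz":1.759}]}}

```text
time: 15.0
tool_pos: [483.5, 112.6, 206.4]
tcp_rot: [180.0, 0.0, 44.1]
ft_force: [-0.1, 0.5, 0.4]
finger_gap: 0.2
```

{"op": "arm_command", "data": {"plan": [{"jaw":1,"dx":-5.1,"dy":-10.5,"dz":0,"wx":0,"wy":0,"wz":0.147},{"jaw":1,"dx":-8.6,"dy":-21.7,"dz":0,"wx":0,"wy":0,"wz":0.293},{"jaw":1,"dx":-8.6,"dy":-21.7,"dz":0,"wx":0,"wy":0,"wz":0.293}]}}

```text
time: 15.3
tool_pos: [461.6, 122.6, 206.1]
tcp_rot: [-180.0, 0.1, 27.6]
ft_force: [0.4, -1.5, 0.2]
finger_gap: -0.1
```

```bash
python3 chk.py w9 1.5
```

```text
15.35 [462.3 122.4 206.4] [180.    0.   27.9] [ 0.1  1.2 -0.6] j6 70.8
R 80.21707218127936 phi 237.45573873001402 Fr -1.0722494962929088 Ft -0.5660333630934147
notch (np.float64(76.96581845085285), np.float64(0.23692470809538613))
```

View pics/w9.png

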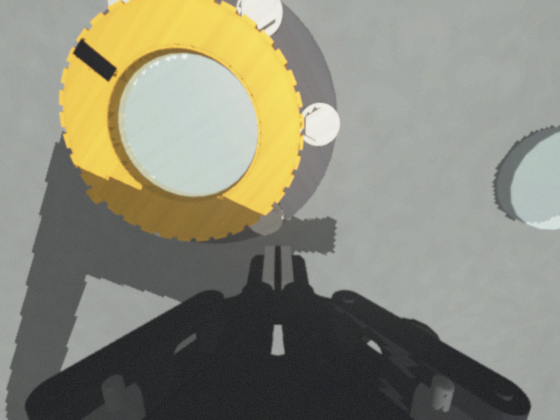

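{"op": "arm_command", "data": {"plan": [{"jaw":1,"dx":10,"dy":-5.8,"dz":0,"wx":0,"wy":0,"wz":0},{"jaw":1,"dx":15.6,"dy":-9,"dz":0,"wx":0,"wy":0,"wz":0},{"jaw":1,"dx":17,"dy":-9.8,"dz":0,"wx":0,"wy":0,"wz":0},{"jaw":1,"dx":18.2,"dy":-10.5,"dz":0,"wx":0,"wy":0,"wz":0},{"jaw":1,"dx":18.2,"dy":-10.5,"dz":0,"wx":0,"wy":0,"wz":0}]}}

```text
time: 15.85
tool_pos: [473.4, 139.2, 205.8]
tcp_rot: [179.9, 0.3, 27.8]
ft_force: [-8.0, -10.6, 7.3]
finger_gap: -0.1
```

{"op": "arm_command", "data": {"plan": [{"jaw":1,"dx":3.4,"dy":5.2,"dz":0,"wx":0,"wy":0,"wz":-0.105},{"jaw":1,"dx":7.2,"dy":9.9,"dz":-0.1,"wx":0,"wy":0,"wz":-0.209},{"jaw":1,"dx":11.6,"dy":14.3,"dz":-0.2,"wx":0,"wy":0,"wz":-0.314},{"jaw":1,"dx":16.4,"dy":18.2,"dz":-0.3,"wx":0,"wy":0,"wz":-0.419},{"jaw":1,"dx":21.5,"dy":21.5,"dz":-0.3,"wx":0,"wy":0,"wz":-0.524},{"jaw":1,"dx":27.0,"dy":24.3,"dz":-0.4,"wx":0,"wy":0,"wz":-0.628},{"jaw":1,"dx":32.8,"dy":26.5,"dz":-0.4,"wx":0,"wy":0,"wz":-0.733},{"jaw":1,"dx":38.7,"dy":28.1,"dz":-0.5,"wx":0,"wy":0,"wz":-0.838},{"jaw":1,"dx":44.8,"dy":29.1,"dz":-0.5,"wx":0,"wy":0,"wz":-0.942},{"jaw":1,"dx":50.9,"dy":29.4,"dz":-0.6,"wx":0,"wy":0,"wz":-1.047},{"jaw":1,"dx":57.1,"dy":29.1,"dz":-0.6,"wx":0,"wy":0,"wz":-1.152},{"jaw":1,"dx":63.1,"dy":28.1,"dz":-0.6,"wx":0,"wy":0,"wz":-1.257}]}}

```text
time: 17.05
tool_pos: [544.5, 143.4, 207.1]
tcp_rot: [179.9, 0.2, 100.0]
ft_force: [5.2, -7.6, -2.4]
finger_gap: -0.2
```

```bash
python3 chk.py w10 1.9
```

```text
17.1 [545.1 143.9 207.3] [179.8   0.2 100.4] [ 4.  -7.9 -3. ] j6 -0.7
R 60.76092830595624 phi 310.6569093078196 Fr 8.585335709291098 Ft -2.142091413347421
notch (np.float64(149.3789353460838), np.float64(0.3189261017922504))
```

{"op": "arm_command", "data": {"plan": [{"jaw":1,"dx":3.4,"dy":5.2,"dz":0,"wx":0,"wy":0,"wz":-0.105},{"jaw":1,"dx":7.2,"dy":9.9,"dz":0,"wx":0,"wy":0,"wz":-0.209},{"jaw":1,"dx":11.6,"dy":14.3,"dz":0,"wx":0,"wy":0,"wz":-0.314},{"jaw":1,"dx":16.4,"dy":18.2,"dz":0,"wx":0,"wy":0,"wz":-0.419},{"jaw":1,"dx":21.5,"dy":21.5,"dz":0,"wx":0,"wy":0,"wz":-0.524},{"jaw":1,"dx":27.0,"dy":24.3,"dz":0,"wx":0,"wy":0,"wz":-0.628},{"jaw":1,"dx":32.8,"dy":26.5,"dz":0,"wx":0,"wy":0,"wz":-0.733},{"jaw":1,"dx":38.7,"dy":28.1,"dz":0,"wx":0,"wy":0,"wz":-0.838},{"jaw":1,"dx":44.8,"dy":29.1,"dz":0,"wx":0,"wy":0,"wz":-0.942},{"jaw":1,"dx":50.9,"dy":29.4,"dz":0,"wx":0,"wy":0,"wz":-1.047},{"jaw":1,"dx":57.1,"dy":29.1,"dz":0,"wx":0,"wy":0,"wz":-1.152},{"jaw":1,"dx":63.1,"dy":28.1,"dz":0,"wx":0,"wy":0,"wz":-1.257}]}}

```text
time: 18.3
tool_pos: [562.0, 212.2, 207.7]
tcp_rot: [179.9, 0.3, 172.1]
ft_force: [8.6, 1.3, -4.0]
finger_gap: -0.2
```

{"op": "arm_command", "data": {"plan": [{"jaw":1,"dx":3.4,"dy":5.2,"dz":0,"wx":0,"wy":0,"wz":-0.105},{"jaw":1,"dx":7.2,"dy":9.9,"dz":0,"wx":0,"wy":0,"wz":-0.209},{"jaw":1,"dx":11.6,"dy":14.3,"dz":0,"wx":0,"wy":0,"wz":-0.314},{"jaw":1,"dx":16.4,"dy":18.2,"dz":0,"wx":0,"wy":0,"wz":-0.419},{"jaw":1,"dx":21.5,"dy":21.5,"dz":0,"wx":0,"wy":0,"wz":-0.524},{"jaw":1,"dx":27.0,"dy":24.3,"dz":0,"wx":0,"wy":0,"wz":-0.628},{"jaw":1,"dx":32.8,"dy":26.5,"dz":0,"wx":0,"wy":0,"wz":-0.733},{"jaw":1,"dx":38.7,"dy":28.1,"dz":0,"wx":0,"wy":0,"wz":-0.838},{"jaw":1,"dx":44.8,"dy":29.1,"dz":0,"wx":0,"wy":0,"wz":-0.942},{"jaw":1,"dx":50.9,"dy":29.4,"dz":0,"wx":0,"wy":0,"wz":-1.047},{"jaw":1,"dx":57.1,"dy":29.1,"dz":0,"wx":0,"wy":0,"wz":-1.152},{"jaw":1,"dx":63.1,"dy":28.1,"dz":0,"wx":0,"wy":0,"wz":-1.257}]}}

```text
time: 19.5
tool_pos: [502.3, 250.4, 207.7]
tcp_rot: [-180.0, 0.2, -115.9]
ft_force: [0.8, 8.9, 0.1]
finger_gap: 0.1
```

```bash
python3 chk.py w11 2.7
```

```text
19.55 [501.4 250.4 207.5] [ 180.     0.2 -115.5] [ 0.8 10.   0.8] j6 -133.3
R 60.57759528404363 phi 93.86872000580692 Fr 9.974103262755971 Ft -1.4603634040205011
notch (np.float64(293.55263774205207), np.float64(0.26332182213151567))
```

{"op": "arm_command", "data": {"plan": [{"jaw":1,"dx":-4,"dy":2.3,"dz":0,"wx":0,"wy":0,"wz":0},{"jaw":1,"dx":-18.2,"dy":10.5,"dz":0,"wx":0,"wy":0,"wz":0},{"jaw":1,"dx":-18.2,"dy":10.5,"dz":0,"wx":0,"wy":0,"wz":0}]}}

```text
time: 19.85
tool_pos: [500.3, 271.2, 207.1]
tcp_rot: [180.0, 0.0, -116.2]
ft_force: [0.4, 0.2, 0.6]
finger_gap: -0.2
```

{"op": "arm_command", "data": {"plan": [{"jaw":1,"dx":-5.1,"dy":-10.5,"dz":0,"wx":0,"wy":0,"wz":0.147},{"jaw":1,"dx":-8.6,"dy":-21.7,"dz":0,"wx":0,"wy":0,"wz":0.293},{"jaw":1,"dx":-10.4,"dy":-33.2,"dz":0,"wx":0,"wy":0,"wz":0.44},{"jaw":1,"dx":-10.5,"dy":-44.9,"dz":0,"wx":0,"wy":0,"wz":0.586},{"jaw":1,"dx":-8.9,"dy":-56.5,"dz":0,"wx":0,"wy":0,"wz":0.733},{"jaw":1,"dx":-5.7,"dy":-67.7,"dz":0,"wx":0,"wy":0,"wz":0.88},{"jaw":1,"dx":-0.8,"dy":-78.3,"dz":0,"wx":0,"wy":0,"wz":1.026},{"jaw":1,"dx":5.5,"dy":-88.1,"dz":0,"wx":0,"wy":0,"wz":1.173},{"jaw":1,"dx":13.3,"dy":-96.9,"dz":0,"wx":0,"wy":0,"wz":1.319},{"jaw":1,"dx":22.2,"dy":-104.5,"dz":0,"wx":0,"wy":0,"wz":1.466},{"jaw":1,"dx":32.1,"dy":-110.6,"dz":0,"wx":0,"wy":0,"wz":1.613},{"jaw":1,"dx":42.9,"dy":-115.3,"dz":0,"wx":0,"wy":0,"wz":1.759}]}}

```text
time: 21.05
tool_pos: [584.9, 179.6, 206.8]
tcp_rot: [-180.0, 0.0, 142.6]
ft_force: [-1.4, 0.0, 0.4]
finger_gap: 0.4
```

{"op": "arm_command", "data": {"plan": [{"jaw":1,"dx":-5.1,"dy":-10.5,"dz":0,"wx":0,"wy":0,"wz":0.147},{"jaw":1,"dx":-8.6,"dy":-21.7,"dz":0,"wx":0,"wy":0,"wz":0.293},{"jaw":1,"dx":-10.4,"dy":-33.2,"dz":0,"wx":0,"wy":0,"wz":0.44},{"jaw":1,"dx":-10.5,"dy":-44.9,"dz":0,"wx":0,"wy":0,"wz":0.586},{"jaw":1,"dx":-8.9,"dy":-56.5,"dz":0,"wx":0,"wy":0,"wz":0.733},{"jaw":1,"dx":-5.7,"dy":-67.7,"dz":0,"wx":0,"wy":0,"wz":0.88},{"jaw":1,"dx":-0.8,"dy":-78.3,"dz":0,"wx":0,"wy":0,"wz":1.026},{"jaw":1,"dx":5.5,"dy":-88.1,"dz":0,"wx":0,"wy":0,"wz":1.173},{"jaw":1,"dx":13.3,"dy":-96.9,"dz":0,"wx":0,"wy":0,"wz":1.319},{"jaw":1,"dx":22.2,"dy":-104.5,"dz":0,"wx":0,"wy":0,"wz":1.466},{"jaw":1,"dx":32.1,"dy":-110.6,"dz":0,"wx":0,"wy":0,"wz":1.613},{"jaw":1,"dx":42.9,"dy":-115.3,"dz":0,"wx":0,"wy":0,"wz":1.759}]}}

```text
time: 22.25
tool_pos: [480.6, 113.7, 207.0]
tcp_rot: [180.0, 0.0, 41.8]
ft_force: [-0.7, -0.6, 0.7]
finger_gap: 0.0
```

{"op": "arm_command", "data": {"plan": [{"jaw":1,"dx":-5.1,"dy":-10.5,"dz":0,"wx":0,"wy":0,"wz":0.147},{"jaw":1,"dx":-8.6,"dy":-21.7,"dz":0,"wx":0,"wy":0,"wz":0.293},{"jaw":1,"dx":-10.4,"dy":-33.2,"dz":0,"wx":0,"wy":0,"wz":0.44},{"jaw":1,"dx":-10.4,"dy":-33.2,"dz":0,"wx":0,"wy":0,"wz":0.44}]}}

```text
time: 22.65
tool_pos: [450.2, 131.9, 206.8]
tcp_rot: [-180.0, 0.1, 16.9]
ft_force: [-0.1, 0.5, 0.0]
finger_gap: -0.0
```

```bash
python3 chk.py w12 2.7
```

```text
22.7 [450.7 131.6 207.1] [180.    0.   17.2] [ 0.4 -0.1  0.7] j6 82.8
R 80.04620885093848 phi 226.84446770582838 Fr -0.15462507637690096 Ft 0.34729976731680795
notch (np.float64(294.3047800987114), np.float64(0.4210603236527218))
```

View pics/w12.png

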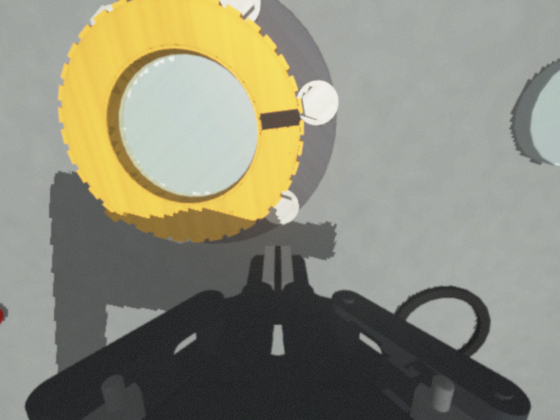

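{"op": "arm_command", "data": {"plan": [{"jaw":1,"dx":10,"dy":-5.8,"dz":0,"wx":0,"wy":0,"wz":0},{"jaw":1,"dx":15.6,"dy":-9,"dz":0,"wx":0,"wy":0,"wz":0},{"jaw":1,"dx":17,"dy":-9.8,"dz":0,"wx":0,"wy":0,"wz":0},{"jaw":1,"dx":18.2,"dy":-10.5,"dz":0,"wx":0,"wy":0,"wz":0},{"jaw":1,"dx":18.2,"dy":-10.5,"dz":0,"wx":0,"wy":0,"wz":0}]}}

```text
time: 23.2
tool_pos: [464.7, 145.3, 206.6]
tcp_rot: [179.8, 0.4, 17.1]
ft_force: [-12.4, -13.9, 13.1]
finger_gap: -0.1
```

{"op": "arm_command", "data": {"plan": [{"jaw":1,"dx":3.4,"dy":5.2,"dz":0,"wx":0,"wy":0,"wz":-0.105},{"jaw":1,"dx":7.2,"dy":9.9,"dz":-0.1,"wx":0,"wy":0,"wz":-0.209},{"jaw":1,"dx":11.6,"dy":14.3,"dz":-0.2,"wx":0,"wy":0,"wz":-0.314},{"jaw":1,"dx":16.4,"dy":18.2,"dz":-0.3,"wx":0,"wy":0,"wz":-0.419},{"jaw":1,"dx":21.5,"dy":21.5,"dz":-0.3,"wx":0,"wy":0,"wz":-0.524},{"jaw":1,"dx":27.0,"dy":24.3,"dz":-0.4,"wx":0,"wy":0,"wz":-0.628},{"jaw":1,"dx":32.8,"dy":26.5,"dz":-0.4,"wx":0,"wy":0,"wz":-0.733},{"jaw":1,"dx":38.7,"dy":28.1,"dz":-0.5,"wx":0,"wy":0,"wz":-0.838},{"jaw":1,"dx":44.8,"dy":29.1,"dz":-0.5,"wx":0,"wy":0,"wz":-0.942},{"jaw":1,"dx":50.9,"dy":29.4,"dz":-0.6,"wx":0,"wy":0,"wz":-1.047},{"jaw":1,"dx":57.1,"dy":29.1,"dz":-0.6,"wx":0,"wy":0,"wz":-1.152},{"jaw":1,"dx":63.1,"dy":28.1,"dz":-0.6,"wx":0,"wy":0,"wz":-1.257}]}}

```text
time: 24.4
tool_pos: [535.8, 136.5, 208.2]
tcp_rot: [179.8, 0.2, 89.3]
ft_force: [4.3, -11.1, 1.4]
finger_gap: -0.5
```

{"op": "arm_command", "data": {"plan": [{"jaw":1,"dx":3.4,"dy":5.2,"dz":0,"wx":0,"wy":0,"wz":-0.105},{"jaw":1,"dx":7.2,"dy":9.9,"dz":0,"wx":0,"wy":0,"wz":-0.209},{"jaw":1,"dx":11.6,"dy":14.3,"dz":0,"wx":0,"wy":0,"wz":-0.314},{"jaw":1,"dx":16.4,"dy":18.2,"dz":0,"wx":0,"wy":0,"wz":-0.419},{"jaw":1,"dx":21.5,"dy":21.5,"dz":0,"wx":0,"wy":0,"wz":-0.524},{"jaw":1,"dx":27.0,"dy":24.3,"dz":0,"wx":0,"wy":0,"wz":-0.628},{"jaw":1,"dx":32.8,"dy":26.5,"dz":0,"wx":0,"wy":0,"wz":-0.733},{"jaw":1,"dx":38.7,"dy":28.1,"dz":0,"wx":0,"wy":0,"wz":-0.838},{"jaw":1,"dx":44.8,"dy":29.1,"dz":0,"wx":0,"wy":0,"wz":-0.942},{"jaw":1,"dx":50.9,"dy":29.4,"dz":0,"wx":0,"wy":0,"wz":-1.047},{"jaw":1,"dx":57.1,"dy":29.1,"dz":0,"wx":0,"wy":0,"wz":-1.152},{"jaw":1,"dx":63.1,"dy":28.1,"dz":0,"wx":0,"wy":0,"wz":-1.257}]}}

```text
time: 25.6
tool_pos: [565.8, 201.1, 208.9]
tcp_rot: [179.8, 0.3, 161.3]
ft_force: [9.4, -0.3, -1.7]
finger_gap: -0.0
```

```bash
python3 chk.py w13 3.5
```

```text
25.65 [565.6 202.  209. ] [179.8   0.3 161.7] [10.   2.1 -2.3] j6 -57.0
R 61.29311207367659 phi 11.247643878511472 Fr 10.200624100900011 Ft 0.07070620339422583
notch (np.float64(75.79214619853293), np.float64(0.42782071566518315))
```

View pics/w13.png

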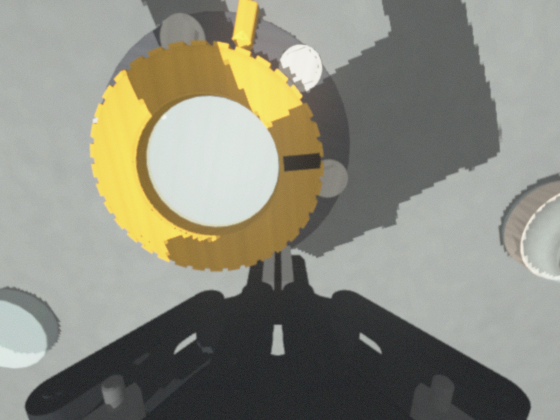

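{"op": "arm_command", "data": {"plan": [{"jaw":1,"dx":3.4,"dy":5.2,"dz":0,"wx":0,"wy":0,"wz":-0.105},{"jaw":1,"dx":7.2,"dy":9.9,"dz":0,"wx":0,"wy":0,"wz":-0.209},{"jaw":1,"dx":11.6,"dy":14.3,"dz":0,"wx":0,"wy":0,"wz":-0.314},{"jaw":1,"dx":16.4,"dy":18.2,"dz":0,"wx":0,"wy":0,"wz":-0.419},{"jaw":1,"dx":21.5,"dy":21.5,"dz":0,"wx":0,"wy":0,"wz":-0.524},{"jaw":1,"dx":27.0,"dy":24.3,"dz":0,"wx":0,"wy":0,"wz":-0.628},{"jaw":1,"dx":32.8,"dy":26.5,"dz":0,"wx":0,"wy":0,"wz":-0.733},{"jaw":1,"dx":38.7,"dy":28.1,"dz":0,"wx":0,"wy":0,"wz":-0.838},{"jaw":1,"dx":44.8,"dy":29.1,"dz":0,"wx":0,"wy":0,"wz":-0.942},{"jaw":1,"dx":50.9,"dy":29.4,"dz":0,"wx":0,"wy":0,"wz":-1.047},{"jaw":1,"dx":57.1,"dy":29.1,"dz":0,"wx":0,"wy":0,"wz":-1.152},{"jaw":1,"dx":57.1,"dy":29.1,"dz":0,"wx":0,"wy":0,"wz":-1.152}]}}

```text
time: 26.85
tool_pos: [519.7, 249.4, 209.0]
tcp_rot: [180.0, 0.4, -132.6]
ft_force: [1.0, 11.3, 0.6]
finger_gap: -0.0
```

```bash
python3 chk.py w14 3.9; python3 -c "
from h import *
orbit(58.8,1,6,0)"
```

```text
26.9 [519.8 249.3 209. ] [ 180.     0.4 -132.8] [ 3.1 12.8  0.5] j6 -116.8
R 61.02594123226818 phi 76.45857379992289 Fr 13.19902867513725 Ft -0.004307629006898331
notch (np.float64(142.39535672202368), np.float64(0.3670757887428057))
{"jaw":1,"dx":0.5,"dy":0.9,"dz":0,"wx":0,"wy":0,"wz":-0.017},
{"jaw":1,"dx":1.1,"dy":1.8,"dz":0,"wx":0,"wy":0,"wz":-0.035},
{"jaw":1,"dx":1.6,"dy":2.6,"dz":0,"wx":0,"wy":0,"wz":-0.052},
{"jaw":1,"dx":2.2,"dy":3.5,"dz":0,"wx":0,"wy":0,"wz":-0.070},
{"jaw":1,"dx":2.8,"dy":4.3,"dz":0,"wx":0,"wy":0,"wz":-0.087},
{"jaw":1,"dx":3.4,"dy":5.2,"dz":0,"wx":0,"wy":0,"wz":-0.105},
```

View pics/w14.png

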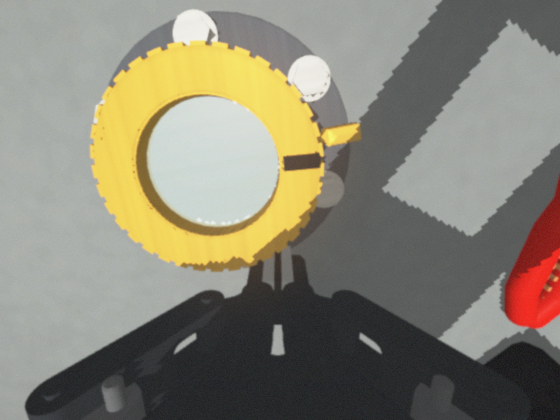

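```bash
python3 - <<'E'
from h import *
import pickle
for n,tip,tail in(("w1",(213.2,183.5),(213.5,199)),("w8",(302,141),(341,147)),("w14",(324,140),(360,130)),("w13",(246,42),(252,2))):
    s,st=pickle.load(open(n+".pkl","rb"))
    for z in (20,22):
        a=at(s,tip,z)[:2];b=at(s,tail,z)[:2];c=np.array([505.5,190]); d=a-c;e=b-c
        print(n,z,a.round(1),b.round(1),np.hypot(*d).round(1),np.degrees(np.arctan2(d[1],d[0])).round(1),np.hypot(*e).round(1),np.degrees(np.arctan2(e[1],e[0])).round(1))
s,_=pickle.load(open("w14.pkl","rb"));c=s["pixels"][20:270,80:380,::-1]; cv2.imwrite("pics/w14z.png",cv2.resize(c,None,fx=2.4,fy=2.4,interpolation=cv2.INTER_CUBIC))
E
```

```text
w1 20 [456.4 220.4] [442.3 229.5] 57.7 148.2 74.6 148.0
w1 22 [456.6 219.8] [442.6 228.8] 57.2 148.6 73.9 148.3
w8 20 [459.3 218.6] [441.6 229.9] 54.3 148.3 75.3 148.0
w8 22 [459.4 218.3] [441.9 229.5] 54.1 148.4 74.8 148.2
w14 20 [459.1 220.5] [441.8 229.4] 55.6 146.7 74.9 148.3
w14 22 [459.2 220.1] [442.1 228.9] 55.3 147.0 74.4 148.5
w13 20 [457.9 222.2] [443.3 230.7] 57.5 145.9 74.3 146.8
w13 22 [458.3 222.2] [443.9 230.6] 57.2 145.7 73.8 146.6
```

View pics/w14z.png

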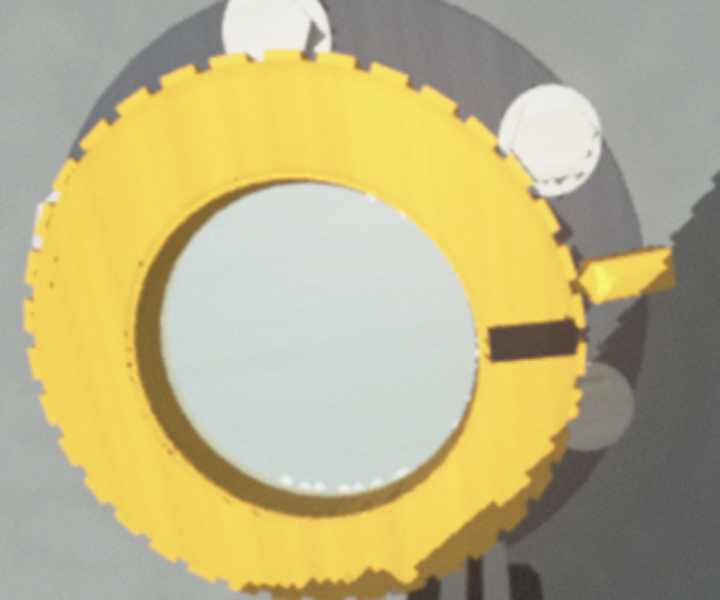

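{"op": "arm_command", "data": {"plan": [{"jaw":1,"dx":1.1,"dy":1.8,"dz":0,"wx":0,"wy":0,"wz":-0.035},{"jaw":1,"dx":2.2,"dy":3.5,"dz":0,"wx":0,"wy":0,"wz":-0.07},{"jaw":1,"dx":3.2,"dy":4.9,"dz":0,"wx":0,"wy":0,"wz":-0.1},{"jaw":1,"dx":3.2,"dy":4.9,"dz":0,"wx":0,"wy":0,"wz":-0.1}]}}

```text
time: 27.3
tool_pos: [514.2, 250.3, 209.1]
tcp_rot: [-180.0, 0.4, -127.1]
ft_force: [2.1, 13.0, -0.4]
finger_gap: -0.3
```

```bash
python3 chk.py w15 3.95
```

```text
27.35 [514.2 250.3 209. ] [-180.     0.4 -127.1] [ 2.5 12.7  0.1] j6 -122.2
R 60.974385232724366 phi 81.75524815433552 Fr 12.962538267766863 Ft -0.6413098818587168
notch (np.float64(147.21503012314574), np.float64(0.36005543074865753))
```

{"op": "arm_command", "data": {"plan": [{"jaw":1,"dx":-2,"dy":1.2,"dz":0,"wx":0,"wy":0,"wz":0},{"jaw":1,"dx":-10,"dy":5.8,"dz":0,"wx":0,"wy":0,"wz":0},{"jaw":1,"dx":-26,"dy":15,"dz":0,"wx":0,"wy":0,"wz":0},{"jaw":1,"dx":-26,"dy":15,"dz":-50,"wx":0,"wy":0,"wz":0},{"jaw":1,"dx":-26,"dy":15,"dz":-100,"wx":0,"wy":0,"wz":0},{"jaw":1,"dx":-26,"dy":15,"dz":-130,"wx":0,"wy":0,"wz":0},{"jaw":1,"dx":-26,"dy":15,"dz":-130,"wx":0,"wy":0,"wz":0}]}}

```text
time: 28.05
tool_pos: [518.6, 278.9, 344.2]
tcp_rot: [-179.7, 0.5, -127.2]
ft_force: [1.2, 1.0, 1.2]
finger_gap: -0.3
```

```bash
python3 chk.py w16 3.95; python3 - <<'E'
from h import *
import pickle
s,_=pickle.load(open("w16.pkl","rb"))
print(proj(s,(505.5,190,50)))
T=snapshot("top"); print("top notch",notch(T,(505,190),4)); cv2.imwrite("pics/t16.png",cv2.resize(T["pixels"][170:310,100:290,::-1],None,fx=4,fy=4,interpolation=cv2.INTER_CUBIC))
E
```

```text
28.1 [517.8 278.4 340.9] [-179.8    0.3 -127.2] [ 0.6 -0.4 -0.7] j6 -119.5
R 89.29757777942251 phi 82.0837324971662 Fr -0.321823763149791 Ft -0.6150084385037584
notch (np.float64(147.5135942190923), np.float64(0.4143923127438705))
[228.37011908 106.80767627]
top notch (np.float64(147.7926727916485), np.float64(0.2451962117287268))
```

View pics/w16.png

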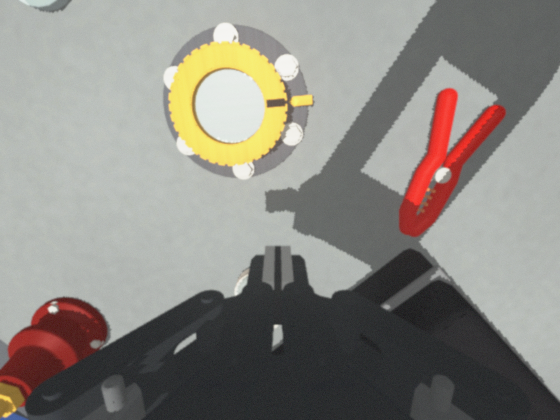

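View pics/t16.png

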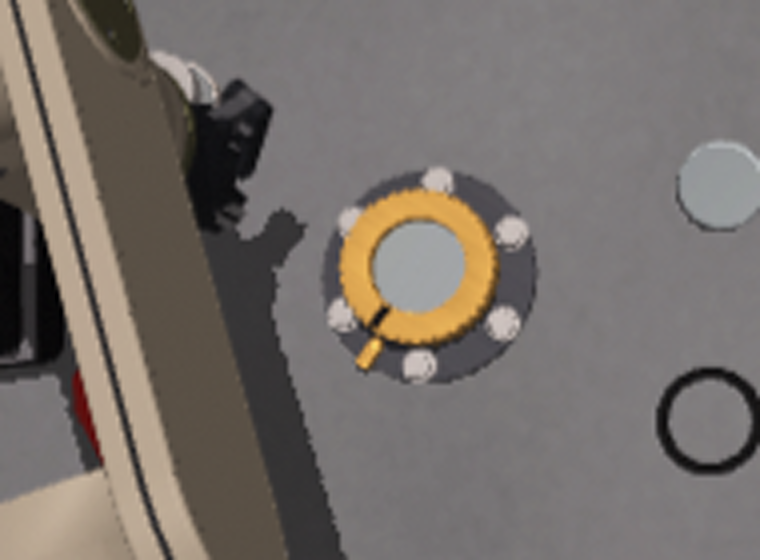

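```bash
python3 - <<'E'
from h import *
import pickle
s,_=pickle.load(open("w16.pkl","rb"))
for p in((291,101),(313,100.5)):
    d=at(s,p,21)[:2]-[505.5,190]; print(np.hypot(*d),np.degrees(np.arctan2(d[1],d[0])))
print(hand_in())
E
```

```text
55.13261919835074 148.15688601557073
75.91011493257952 147.0086414488742
the job is handed in; nothing more can be done
None
```

I slackened the ring nut by two full turns, so its notch is back at the pointer lug for the second time and the nut is still on its thread. The job is handed in; no verdict is reported.

**How:** I kept the gripper shut, pressed one corner of the fingertip against the outside of the knurled rim and rolled it round anticlockwise. It took three strokes, backing off outward between them. The side force was about 10–13 N while rolling, with a brief 19 N when I made contact for the third stroke.

**Starting point:** the nut was found about 12° slack, so it needed roughly 708° of travel. I followed the notch in the wrist pictures throughout.

**Last checks:** these were made with the fingers clear of everything and about 28 s on the clock.

| Item | Angle about the nut's axis |
|---|---|
| Notch, wrist camera | 147.5° |
| Notch, top camera | 147.8° |
| Lug, read several times from pictures | mostly 147–148.5° |

- **Agreement:** the notch lines up with the lug to within about 1°. A few lug readings taken while the finger was on the nut came out lower, at 145.7–147°. I put that down to pixel picking and calibration error.
- **Slip:** the nut lagged the finger by about 2° on the last stroke. I made that up with a final nudge of under 6° guided by the picture.
- **Other things on the cover:** I planned no contact with the glass, the thermometer cap or the loose parts, and the forces showed none. I did not measure their positions again at the end.

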